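Slide the tin round the tape roll and the glass and press it home in its berth

TASK

Push the flat tin along the worktop, between the roll of tape and the upturned glass without touching either of them, and into the wooden berth; keep it flat on the worktop all the way. Press it gently against the sprung pad at the back of the berth until the pad has clearly given, to about half of its travel, and hold it there for a moment; do not push the pad down to its end, and do not press it with the fingers. Then let go so that the tin stays in the berth standing against the pad, and leave the mug and the spice jar where they are.

Things in the scene. Friction and masses are not known exactly. Their poses are not given: they have to be found in the camera images.
- tin: The flat round tin to be pushed, plain cylinder 86.4 mm in diameter and 40 mm high, 0.19 to 0.35 kg, too wide to be grasped; loose, stands on the worktop right of the robot. Origin at the centre of its underside, z up. It can be pushed stably with two fingertips set about 50 mm apart.
- tape: Roll of brown packing tape lying flat, 93 mm in diameter, 48 mm high, fixed to the worktop; an obstacle on the way. Origin at the centre of its underside. Tape and glass stand one after the other along y, about 0.21 m apart, one farther from the robot and one nearer to it by about 0.11 m (which is which changes); the tin passes between the two.
- glass: Clear drinking glass standing upside down, 76 mm in diameter, 86 mm high, fixed to the worktop; the other obstacle. Origin at the centre of its underside.
- berth: Wooden berth fixed to the worktop at the left: two parallel rails, 28 mm high, 10 mm thick, 96 mm apart inside, straight from x = 0 to 150 mm, with a mouth that flares from x = 0 to 130 mm wide at x = -33. No floor: the tin slides on the worktop. Origin on the worktop, midway between the rails where the straight part begins; +x points into the berth (about world +y), z up.
- stop_front (a point): Point on the worktop midway between the berth's rails, 58 mm in (berth x = 58 mm): the foremost place of the face of the sprung pad. The pad (white, 60 mm wide, 22 mm high) sits on an adjustable wooden stop clamped elsewhere each time: its unpressed face lies 0 to 34 mm farther in than this point, and must be felt or seen.
- stop_rear (a point): Point on the worktop midway between the rails at berth x = 92 mm: the rearmost place of the unpressed pad's face. The pad gives up to 12 mm in +x under a damped spring of 1.5 N/mm without preload (half travel 9 N, its end 18 N). Pushing the tin over the worktop takes another 1 to 4 N. At the pad, the tin's centre is 43 mm in front of the face.
- mug: Patterned mug 92 mm across, 95 mm high, loose bystander at the far left; origin at the centre of its underside. Leave alone.
- spice: Spice jar 44 mm in diameter, 105 mm high, loose bystander at the back of the worktop; origin at the centre of its underside. Leave alone.
Things that resemble listed ones, but are neither listed nor needed, are in the scene too. Leave any red look-alike of the tin alone.

How it is judged:
By the outcome, as a careful person would: the job done as asked, in the order asked, and still so for the second after the job is handed in, with the robot touching nothing.
It also fails if it takes over 72 s, if anything falls off the work surface, if the arm or the gripper's body presses on something with over 40 N, if the wrist force passes 120 N, or if a joint passes its speed limit or range.

ROBOT

A 6-joint arm with a two-finger parallel gripper is mounted at the origin on a cart in front of the work surface, level with it; the furniture and walls round the work are solid. World frame = base frame: x ahead of the robot, y to its left, z up, the work surface at z = 0. Lengths are in m, angles in degrees, forces in N, time in s.
With the tool pointing down it reaches from about 0.325 to 0.9 m from the base axis. Payload 3.5 kg.
Tool frame: the origin (TCP) lies at the very end of the fingers, on their centre line; the grasp point (between the pads) lies 19 mm behind it; z points along the fingers, y is the line along which they close (so a half turn about z gives the same grasp; the last joint's range is limited). The gripper opens to 85 mm and grips with 20 to 120 N. Pads are 22 mm wide; open, the fingers measure 114 mm over their backs; the gripper's body (76 mm by 85 mm) begins 54 mm behind the grasp point. The pads swing forward as they close: fully open they stand 13 mm farther back than shut.
Start: joints at [66.096, 15.837, -1.513, 72.651, 0, 84.076], TCP at [0.193, 0.594, 0.231] pointing down, gripper open.
Joint ranges: [-178.77, 178.77], [-48.84, 107.48], [-61.69, 71.31], [-111.58, 123.2], [-90, 87.43], [-180, 180]. Speed limits (degrees/s): [147.25, 147.25, 180, 180, 180, 180].

INTERFACE

Orientations are given as [roll, pitch, yaw] about the fixed x, y, z axes, in that order (R = Rz(yaw) Ry(pitch) Rx(roll)).
In Python, from station import robot, kinematics, readout, viewer gives the robot as it stands. Calls block until the motion is done:
- robot.move_ptp(position, orientation): joint-space move of the TCP to a pose.
- robot.movel(position, rotation=None, feed=0.15): straight line of the TCP; rotation=None keeps the orientation; feed is the mean speed in m/s.
- robot.goto_joints(angles): joint-space move.
- robot.move_gripper(opening): finger opening in m; the grip force is fixed at half the most; returns when the fingers have stopped.
- robot.dwell(seconds).
- kinematics.ik(position, orientation): joint angles nearest the present ones, or None.
- readout.sense(): the state.
- viewer.snapshot(name): name is "scene" or "top" or "wrist"; returns a dict with "img" (384x512x3 uint8, red, green, blue), "z_map" (384x512 float32, m along the optical axis (not along the pixel's ray), 0 where there is no reading), "fx", "fy", "cx", "cy" (pixels), "k1" (the pictures are not rectified: a ray, as slopes to the right and down, at radius r is drawn at 1 + k1 r^2 times it, then the intrinsics apply), "R" (3x3) and "t" (3): a world point X has camera coordinates R X + t. Camera axes: x right, y down, z forward; pixel columns grow to the right and rows downward; lengths in m; the calibration is good to about 2 mm. A picture is of the moment at which its call begins.
A pose or a line that the arm cannot do raises robot.IKError and nothing moves.
- robot.finish_job(): hands the job in; it is judged then, once.
The state is a dict: "clock": time; "joint_pos": joint angles; "dq": joint speeds; "effort": joint torques, N m; "eef_pos": TCP position; "ee_rot": TCP orientation; "contact_force": force on the tool from outside, world axes, zero at the start; "ft_torque": the same for the moment, N m; "width": finger opening in m; "gripper_force": force on a finger pad.
Only numpy, scipy, OpenCV 4.12 (cv2) and the standard library are available. Lean on these libraries where they do the work, as an engineer would, in place of code of your own. Each camera call takes 0.05 s, during which the arm holds its last target. There are 200 camera calls.

## Working session

There is one attempt and no reset: what is moved stays moved. The work goes in short steps, each a Python script; the robot and the scene stay as the last script left them, time stands still between calls to the robot, and variables do not carry over. Pictures are saved under pics/ and viewed, at most 14 in all, crops included, and the job is handed in when it is done.

```bash
ls; mkdir -p pics
python3 - <<'E'
from station import robot, kinematics, readout, viewer
import cv2,numpy as np
for n in("scene","top"):
    s=viewer.snapshot(n); cv2.imwrite(f"pics/{n}0.png",cv2.resize(s["img"][:,:,::-1],(768,576),interpolation=cv2.INTER_CUBIC))
    print(n,s["fx"],s["fy"],s["cx"],s["cy"],s["k1"],(-s["R"].T@s["t"]).round(3),s["R"].round(3).tolist(),(s["z_map"]>0).mean())
    np.save(f"pics/{n}0.npy",s,allow_pickle=True)
print(readout.sense())
E
```

```text
pics
scene 451.3689061959365 451.3689061959365 260.67346796920674 194.99450252745174 -0.09983773550549188 [-0.696  0.982  1.104] [[-0.579, -0.815, -0.02], [-0.469, 0.353, -0.81], [0.667, -0.46, -0.587]] 0.9958241780598959
top 459.8878829466737 459.8878829466737 259.85144257085994 190.49420280837373 -0.024718399664949132 [-0.27  -0.253  1.513] [[0.437, -0.899, 0.014], [-0.767, -0.38, -0.518], [0.471, 0.216, -0.856]] 0.9958750406901041
{'clock': 0.1, 'joint_pos': array([ 6.60956455e+01,  1.58755782e+01, -1.59001697e+00,  7.26505890e+01,
        3.46809080e-04,  8.40766644e+01]), 'dq': array([ 0.04171915, -0.130681  ,  0.17103593, -0.00580467,  0.01540594,
        0.05119312]), 'effort': array([ 4.00105564e-04, -4.46706676e+01,  2.96128732e+01,  8.46385461e-03,
       -7.97145731e-05,  7.37389115e-06]), 'eef_pos': array([0.19264827, 0.593827  , 0.23025306]), 'ee_rot': array([-1.79884472e+02, -1.23348855e-02,  1.62018968e+02]), 'contact_force': array([0.30126293, 0.0285424 , 0.19560843]), 'ft_torque': array([ 0.03027446, -0.02646745,  0.0214377 ]), 'gripper_force': 0.0, 'width': 0.08503147892778534}
```

View pics/scene0.png

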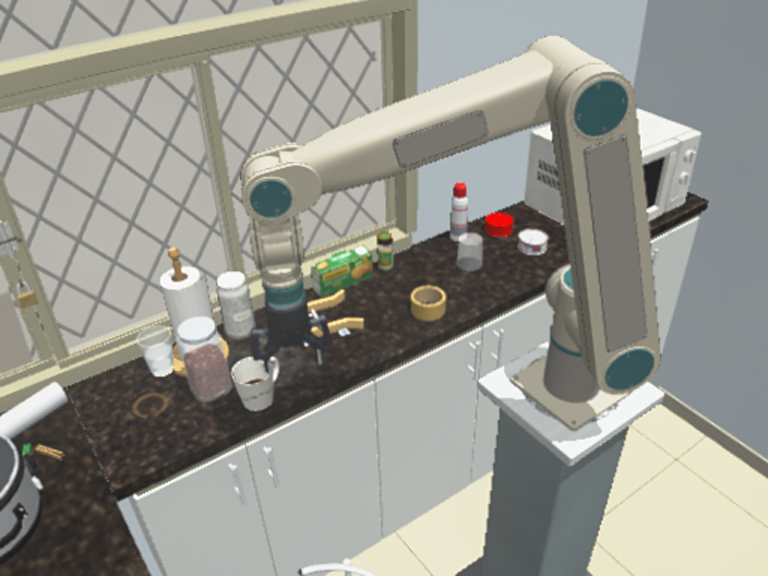

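View pics/top0.png

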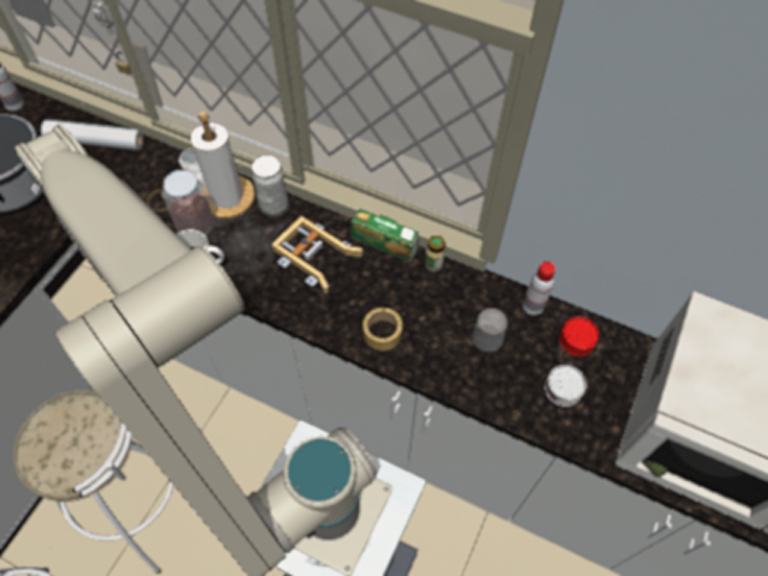

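The scene view shows the tin at (533,241), tape (428,302) and glass (470,252), with the berth half hidden by the gripper. The top view shows the tin at (566,385), tape (383,329), glass (490,330), berth (315,255), spice (436,252), mug (205,245) and a red look-alike (580,337).

```bash
cat > h.py <<'E'
import numpy as np, cv2
from station import robot, kinematics, readout, viewer
def K(s): return np.array([[s["fx"],0,s["cx"]],[0,s["fy"],s["cy"]],[0,0,1.]])
def slopes(s,uv):
    d=(np.asarray(uv,float).reshape(-1,2)-[s["cx"],s["cy"]])/[s["fx"],s["fy"]]
    u=d.copy()
    for _ in range(20): u=d/(1+s["k1"]*(u**2).sum(1,keepdims=True))
    return np.c_[u,np.ones(len(u))]
def plane(s,uv,z):
    R,t=np.array(s["R"]),np.array(s["t"]); c=-R.T@t; d=slopes(s,uv)@R
    return c+d*((z-c[2])/d[:,2])[:,None]
def cloud(s):
    v,u=np.mgrid[0:384,0:512]; p=slopes(s,np.c_[u.ravel(),v.ravel()])*s["z_map"].reshape(-1,1)
    return ((p-np.array(s["t"]))@np.array(s["R"])).reshape(384,512,3)
def circ(p):
    A=np.c_[2*p[:,:2],np.ones(len(p))]; x=np.linalg.lstsq(A,(p[:,:2]**2).sum(1),rcond=None)[0]
    return x[:2],np.sqrt(x[2]+x[:2]@x[:2])
def save(s,n,box=None):
    im=s["img"][:,:,::-1]
    if box: im=im[box[1]:box[3],box[0]:box[2]]
    f=min(800/im.shape[1],600/im.shape[0]); cv2.imwrite(f"pics/{n}.png",cv2.resize(im,None,fx=f,fy=f,interpolation=cv2.INTER_CUBIC))
E
python3 - <<'E'
from h import *
s=np.load("pics/top0.npy",allow_pickle=True).item(); P=cloud(s)
for n,u,v in [("tin",566,384),("tape",383,316),("glass",490,320),("spice",436,240),("red",580,330),("mug",195,238),("worktop",430,310),("bL",325,285),("bR",358,253),("bL2",275,245),("bR2",303,222)]:
    print(n,P[int(v/1.5),int(u/1.5)].round(3), plane(s,[[u/1.5,v/1.5]],0.04).round(3)[0])
w=viewer.snapshot("wrist"); save(w,"wrist0"); np.save("pics/wrist0.npy",w,allow_pickle=True)
print((-w["R"].T@w["t"]).round(3),np.round(w["R"],2).tolist(),w["fx"])
E
```

```text
tin [ 0.487 -0.362  0.029] [ 0.482 -0.363  0.04 ]
tape [0.464 0.101 0.027] [0.455 0.095 0.04 ]
glass [ 0.535 -0.143  0.086] [ 0.561 -0.143  0.04 ]
spice [0.671 0.058 0.109] [0.719 0.071 0.04 ]
red [ 0.635 -0.347  0.033] [ 0.632 -0.348  0.04 ]
mug [0.433 0.619 0.07 ] [0.446 0.635 0.04 ]
worktop [ 0.547  0.011 -0.005] [ 0.521 -0.     0.04 ]
bL [0.475 0.27  0.029] [0.47  0.264 0.04 ]
bR [0.612 0.248 0.01 ] [0.592 0.234 0.04 ]
bL2 [0.522 0.441 0.036] [0.519 0.438 0.04 ]
bR2 [0.621 0.414 0.03 ] [0.615 0.409 0.04 ]
[0.127 0.615 0.373] [[0.31, 0.95, -0.0], [0.91, -0.3, 0.28], [0.26, -0.09, -0.96]] 288.6580083383795
```

View pics/wrist0.png

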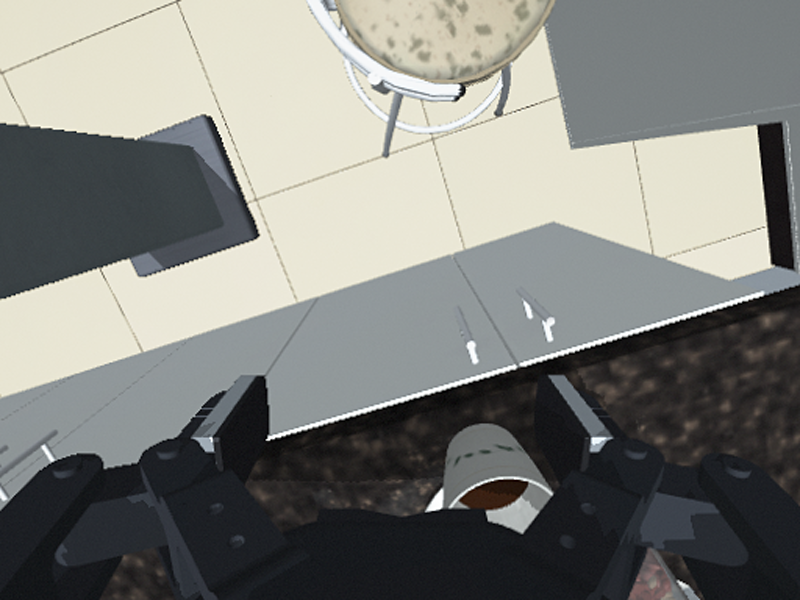

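The wrist view shows only the mug at (495,490) below the fingers. The tape is farther toward the robot than the glass. Next I'll look from two wrist places with the tool's x axis along the push direction.

Run:
```python
from h import *
for n,p in [("w1",(0.53,0.20,0.30)),("w2",(0.50,-0.02,0.30)),("w3",(0.5,-0.36,0.28))]:
    robot.move_ptp(p,[180,0,90]); robot.dwell(.3)
    s=viewer.snapshot("wrist"); np.save(f"pics/{n}.npy",s,allow_pickle=True); save(s,n)
    st=readout.sense(); print(n,st["clock"],st["eef_pos"],st["ee_rot"],st["joint_pos"].round(1))
for n in("scene","top"):
    s=viewer.snapshot(n); np.save(f"pics/{n}1.npy",s,allow_pickle=True)
```

```text
w1 2.3917 [0.52984348 0.20042388 0.29993244] [-1.79993540e+02  8.68446475e-05  9.00470559e+01] [ 14.2   8.3  -2.7  79.1   0.  104.1]
w2 3.6333 [ 0.50018472 -0.01922219  0.29992613] [-1.79992742e+02 -6.08839975e-03  9.00809611e+01] [ -9.6   1.4 -10.2  78.4   0.   80.3]
w3 5.2667 [ 0.50034556 -0.35929502  0.28025837] [1.79983762e+02 1.47722193e-02 9.00662094e+01] [-41.7  13.7   1.7  77.9  -0.   48.2]
```

View pics/w1.png

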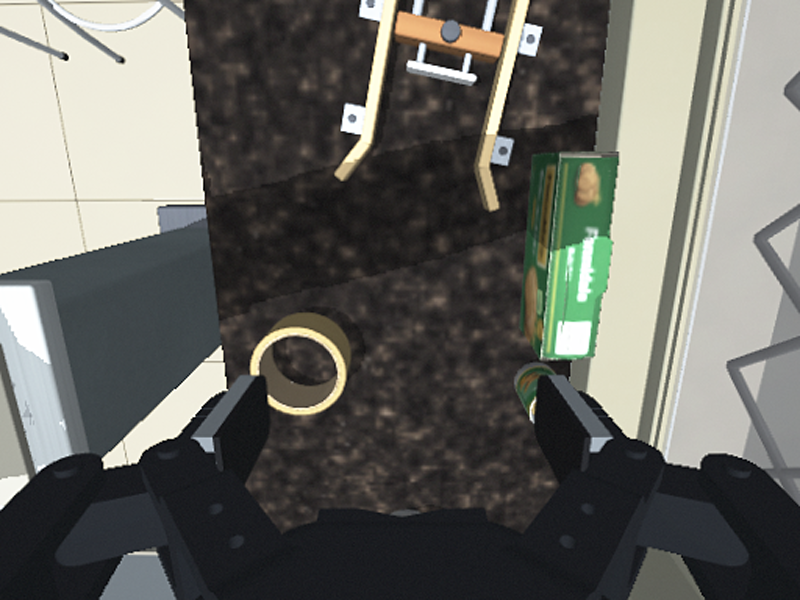

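View pics/w2.png

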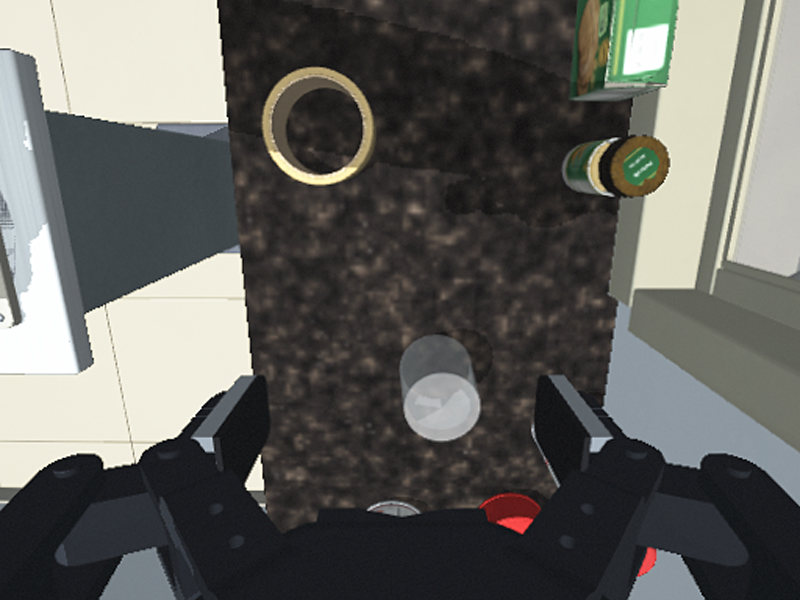

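View pics/w3.png

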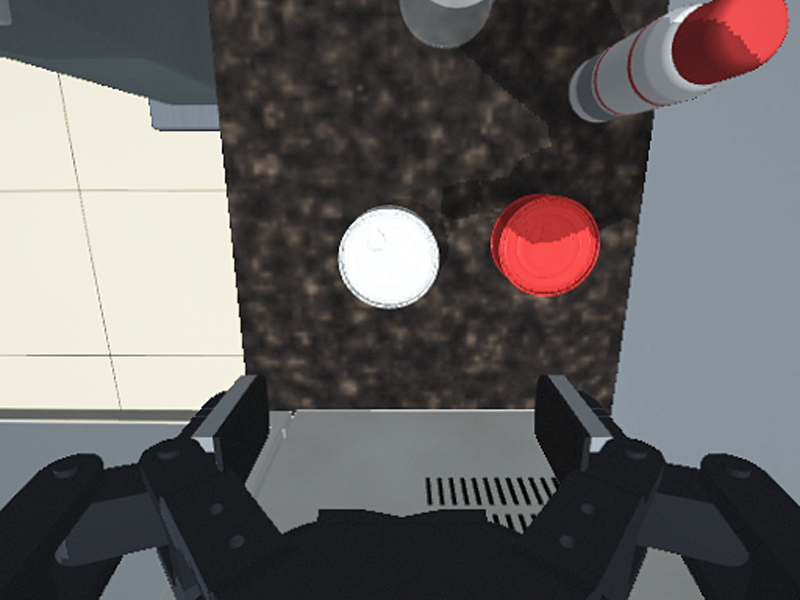

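w1: berth mouth tips at (343,178) and (491,207), pad face (440,75), tape (300,370). w2: tape (318,127), glass top (441,407), spice (638,165). w3: tin (389,257), red tin (545,245), and the microwave's front edge near row 410.

```bash
cat > m.py <<'E'
from h import *
L=lambda n:np.load(f"pics/{n}.npy",allow_pickle=True).item()
S={n:L(n) for n in("w1","w2","w3","top1","scene1")}
C={n:cloud(s) for n,s in S.items()}
def blob(n,mask,c,r,z):
    "largest contour of mask within r of c"
    m=(mask&(np.linalg.norm(C[n][...,:2]-c,axis=2)<r)).astype(np.uint8)
    cs,_=cv2.findContours(m,cv2.RETR_EXTERNAL,cv2.CHAIN_APPROX_NONE)
    k=max(cs,key=cv2.contourArea)[:,0]
    h=cv2.convexHull(k)[:,0]
    cc,rr=circ(plane(S[n],k,z)); zs=C[n][...,2][m>0]
    return cc.round(4),round(rr,4),np.percentile(zs,[5,50,95]).round(3),cv2.fitEllipse(k)[0]
def tri(n1,p1,n2,p2):
    A=[];b=[]
    for n,p in((n1,p1),(n2,p2)):
        R,t=np.array(S[n]["R"]),np.array(S[n]["t"]); d=(slopes(S[n],[p])@R)[0]; d/=np.linalg.norm(d)
        M=np.eye(3)-np.outer(d,d); A.append(M); b.append(M@(-R.T@t))
    return np.linalg.solve(sum(A),sum(b))
E
python3 - <<'E'
from m import *
e={}
for n in("w3","top1"):
    z=C[n][...,2]; r=blob(n,(z>.03)&(z<.055),[.485,-.365],.08,.04); e[n]=r[3]; print("tin",n,r)
print("tri",tri("w3",e["w3"],"top1",e["top1"]).round(4))
for n in("w1","w2","top1"):
    z=C[n][...,2]; r=blob(n,(z>.038)&(z<.058),[.44,.1],.09,.048); e[n]=r[3]; print("tape",n,r)
print("tri",tri("w2",e["w2"],"top1",e["top1"]).round(4))
for n in("w2","top1"):
    z=C[n][...,2]; r=blob(n,(z>.075)&(z<.1),[.54,-.14],.09,.086); e[n]=r[3]; print("glass",n,r)
print("tri",tri("w2",e["w2"],"top1",e["top1"]).round(4))
# spice, mug, red
for nm,n,c,lo,hi,zz in [("spice","w2",[.68,.06],.09,.12,.105),("red","w3",[.635,-.35],.03,.05,.04)]:
    z=C[n][...,2]; print(nm,blob(n,(z>lo)&(z<hi),c,.08,zz))
# microwave & surroundings near tin
P=np.concatenate([C["w3"].reshape(-1,3),C["top1"].reshape(-1,3)])
for y in (-.42,-.46,-.5,-.54,-.58,-.62):
    q=P[(abs(P[:,1]-y)<.015)&(P[:,0]>.38)&(P[:,0]<.62)]; print(y,len(q),np.percentile(q[:,2],[50,99]).round(3) if len(q) else '')
# berth cloud
for n in("w1","top1"):
    p=C[n]; z=p[...,2]; m=(z>.020)&(z<.036)&(p[...,0]>.42)&(p[...,0]<.68)&(p[...,1]>.2)&(p[...,1]<.5)
    hsv=cv2.cvtColor(S[n]["img"],cv2.COLOR_RGB2HSV); w=m&(hsv[...,2]>150)
    q=p[w]; print(n,len(q))
    for y in np.arange(.22,.5,.02):
        a=q[abs(q[:,1]-y)<.01][:,0]
        if len(a): print(round(y,2),np.histogram(a,bins=np.arange(.42,.69,.01))[0])
save(S["top1"],"top1b",(150,120,270,210))
save(S["w1"],"w1b",(200,0,360,140))
E
```

```text
tin w3 (array([ 0.4891, -0.3616]), np.float64(0.0424), array([0.035, 0.037, 0.039]), (247.9788818359375, 164.52862548828125))
tin top1 (array([ 0.4858, -0.3617]), np.float64(0.0424), array([0.031, 0.036, 0.042]), (377.396728515625, 255.20652770996094))
tri [ 0.489  -0.3621  0.0327]
tape w1 (array([0.4326, 0.0889]), np.float64(0.0414), array([0.04 , 0.047, 0.049]), (191.22430419921875, 235.5272979736328))
tape w2 (array([0.4311, 0.0858]), np.float64(0.0448), array([0.041, 0.048, 0.049]), (202.72499084472656, 80.12396240234375))
tape top1 (array([0.4039, 0.0594]), np.float64(0.0141), array([0.04 , 0.045, 0.05 ]), (258.4917907714844, 226.5257568359375))
tri [ 0.4236  0.08   -0.0095]
glass w2 (array([ 0.5356, -0.1466]), np.float64(0.0346), array([0.081, 0.085, 0.086]), (281.96917724609375, 258.192626953125))
glass top1 (array([ 0.5318, -0.1498]), np.float64(0.034), array([0.078, 0.084, 0.09 ]), (327.3835754394531, 214.53756713867188))
tri [ 0.536  -0.1496  0.0785]
spice (array([0.6691, 0.0551]), np.float64(0.0231), array([0.091, 0.105, 0.106]), (406.3065185546875, 105.908447265625))
red 
[... 698 characters left out ...]
0
  47  71   0   0   0   0   0   0]
0.34 [  0   0   0   0   0   0   0   0  97  33   0   0   0   0   3  17  30   9
   6 113   7   0   0   0   0   0]
0.36 [ 0  0  0  0  0  0  0  0 52 82  0 21 39 44 38 22 22 24 38 86 55  0  0  0
  0  0]
0.38 [  0   0   0   0   0   0   0   0   8 115  49  82 100 110  40  42 108  90
  73  53 119   1   0   0   0   0]
0.4 [ 0  0  0  0  0  0  0  0  0 64 58 40 23 10  0  0  0  0  1  0 93 20  0  0
  0  0]
top1 92
0.4 [0 0 0 0 0 0 0 0 0 4 3 0 0 0 0 0 0 0 0 0 0 0 0 0 0 0]
0.42 [0 0 0 0 0 0 0 0 0 5 7 0 0 0 0 0 0 2 1 0 0 0 0 0 0 0]
0.44 [ 0  0  0  0  0  0  0  0  0  1  9  7 10  7  8  9  7  6  3  0  0  0  0  0
  0  0]
0.46 [0 0 0 0 0 0 0 0 0 0 2 1 0 0 0 0 0 0 0 0 0 0 0 0 0 0]
```

View pics/w1b.png

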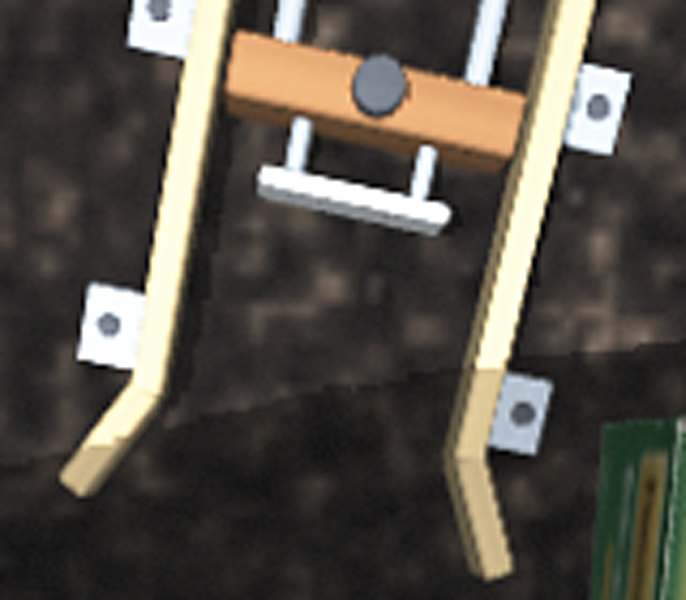

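The crop shows the berth's rails with bends near (155,390) and (460,458), the stop block (378,110) and the pad's front top edge from (258,186) to (440,222). From this I'll compute the berth frame and a finer tape centre, and plan the path.

Run:
```python
from m import *
s=S["w1"]; p=C["w1"]
cr=lambda x:np.array(x)/4.286+[200,0]
print("pad front z.022",plane(s,cr([[258,186],[440,222]])-[0.4,0.4],.022).round(4).tolist())
print("bends inner z.028",plane(s,cr([[165,390],[460,458]])-.4,.028).round(4).tolist())
hsv=cv2.cvtColor(s["img"],cv2.COLOR_RGB2HSV)
v,u=np.mgrid[0:384,0:512]; pl=plane(s,np.c_[u.ravel(),v.ravel()],.028).reshape(384,512,3)
m=(hsv[...,2]>200)&(hsv[...,0]>15)&(hsv[...,0]<32)&(hsv[...,1]>30)
for lo,hi,y0 in((.47,.53,.295),(.59,.65,.31)):
    q=pl[m&(pl[...,0]>lo)&(pl[...,0]<hi)&(pl[...,1]>y0)&(pl[...,1]<.41)]
    f=np.polyfit(q[:,1],q[:,0],1); res=q[:,0]-np.polyval(f,q[:,1]); print("rail x=",f,"at .35",np.polyval(f,.35),"deg",np.degrees(np.arctan(f[0])),"halfw",np.percentile(res,[2,98]).round(4),len(q),q[:,1].max())
# tape finer
for n in("w1","w2"):
    h=cv2.cvtColor(S[n]["img"],cv2.COLOR_RGB2HSV); z=C[n][...,2]
    mm=((z>.02)&(np.linalg.norm(C[n][...,:2]-[.435,.088],axis=2)<.08))
    r=blob(n,mm&(C[n][...,2]>.044),[.435,.088],.08,.048); print(n,r)
w=S["w2"]; print("tape edges",plane(w,np.array([[263,126],[376,126],[319,67],[319,186]])*.64,.048).round(4).tolist())
# edge of worktop, green box
P=p.reshape(-1,3)
q=P[(P[:,2]>.04)&(P[:,2]<.25)&(P[:,0]>.5)&(P[:,0]<.68)&(P[:,1]>.1)&(P[:,1]<.3)]; print("box",q.min(0),q.max(0),np.percentile(q[:,0],2))
for n in("w2","w3"):
    P=C[n].reshape(-1,3); q=P[(abs(P[:,2])<.006)]; print("edge",np.percentile(q[:,0],1),q[:,1].min())
```

```text
pad front z.022 [[0.534, 0.3555, 0.022], [0.5907, 0.3454, 0.022]]
bends inner z.028 [[0.5047, 0.2952, 0.028], [0.5992, 0.2746, 0.028]]
rail x= [0.19326643 0.442556  ] at .35 0.5101992468231714 deg 10.938490095481276 halfw [-0.0057  0.0112] 272 0.4039774784539939
rail x= [0.21282837 0.54206507] at .35 0.6165549982848278 deg 12.014899423124596 halfw [-0.0045  0.0053] 346 0.40436422915614656
w1 (array([0.4316, 0.0874]), np.float64(0.0415), array([0.045, 0.048, 0.049]), (190.65220642089844, 236.47364807128906))
w2 (array([0.431 , 0.0859]), np.float64(0.0447), array([0.046, 0.048, 0.443]), (202.61631774902344, 80.06037139892578))
tape edges [[0.3868, 0.0867, 0.048], [0.4798, 0.0866, 0.048], [0.435, 0.1308, 0.048], [0.4307, 0.0387, 0.048]]
box [0.64859188 0.11260704 0.04002227] [0.6799944  0.28552181 0.09097006] 0.649464181981043
edge 0.10340202871972803 -0.366209817618613
edge 0.3438162718492586 -0.5474007612983114
```

```bash
cat > path.py <<'E'
from m import *
from scipy.interpolate import CubicSpline
Y=[-.362,-.15,-.031,.0855,.20,.285,.34]; X=[.489,.424,.482,.540,.5345,.551,.562]
f=CubicSpline(Y,X,bc_type=((2,0),(1,.203)))
OFF,Z=.046,.020
def pose(y,back=0.):
    h=np.arctan(f(y,1)); d=np.array([np.sin(h),np.cos(h),0])
    return np.array([f(y),y,Z])-(OFF+back)*d,[180,0,90-np.degrees(h)]
def tin_at(n="wrist"):
    s=viewer.snapshot(n); P=cloud(s); e=readout.sense()["eef_pos"]
    z=P[...,2]; g=cv2.cvtColor(s["img"],cv2.COLOR_RGB2HSV)
    m=((z>.03)&(z<.05)&(g[...,2]>110)&(g[...,1]<60)&(np.linalg.norm(P[...,:2]-e[:2],axis=2)<.11)).astype(np.uint8)
    k=max(cv2.findContours(m,cv2.RETR_EXTERNAL,cv2.CHAIN_APPROX_NONE)[0],key=cv2.contourArea)[:,0]
    return circ(plane(s,cv2.convexHull(k)[:,0],.04)),s
def push(y0,y1,feed=.06,step=.025):
    F=0
    for y in np.linspace(y0,y1,int(np.ceil(abs(y1-y0)/step))+1)[1:]:
        p,r=pose(y); robot.movel(p,r,feed=feed); F=max(F,np.linalg.norm(readout.sense()["contact_force"]))
    return F
E
python3 - <<'E'
from path import *
yy=np.linspace(-.362,.32,300); q=np.c_[f(yy),yy]
print("clear tape",(np.linalg.norm(q-[.4333,.0855],axis=1).min()-.0465-.0432),"glass",(np.linalg.norm(q-[.536,-.148],axis=1).min()-.038-.0432))
print("x range",q[:,0].min(),q[:,0].max(),[round(float(np.degrees(np.arctan(f(y,1)))),1) for y in np.arange(-.36,.33,.05)])
for y in np.arange(-.36,.33,.05):
    p,r=pose(y); assert kinematics.ik(p,r) is not None,y
robot.move_gripper(.05)
p,r=pose(-.362,.014); robot.move_ptp(p+[0,0,.1],r); robot.movel(p,r,feed=.1)
robot.dwell(.2); st=readout.sense(); print(st["clock"],st["eef_pos"],st["contact_force"],st["width"])
c,s=tin_at(); print("tin",c)
p,r=pose(-.362); robot.movel(p,r,feed=.03)
print(readout.sense()["contact_force"]); print(push(-.362,-.33,.04))
robot.dwell(.2); c,s=tin_at(); print("tin",c,readout.sense()["eef_pos"],readout.sense()["contact_force"],pose(-.33),readout.sense()["clock"]); save(s,"w4")
E
```

```text
clear tape 0.012329165518398674 glass 0.02477344205052838
x range 0.4211888881419597 0.5581043929940063 [-29.1, -27.1, -21.0, -9.7, 7.2, 23.5, 31.4, 32.7, 25.8, 7.1, -6.8, -1.3, 12.4, 12.3]
7.875 [ 0.51868589 -0.41485493  0.02082474] [-0.07960419  0.39474758 -0.0740336 ] 0.04998174280117851
tin (array([ 0.48967677, -0.36217798]), np.float64(0.04270885304831703))
[ 0.26679438  0.44163679 -0.50606518]
0.6446553456884923
tin (array([ 0.47135255, -0.32954488]), np.float64(0.04269160495416308)) [ 0.49312557 -0.37041203  0.01987471] [ 0.67495829 -0.18312051  0.49840082] (array([ 0.49321079, -0.37046989,  0.02      ]), [180, 0, np.float64(118.38415002901004)]) 10.0083
```

View pics/w4.png

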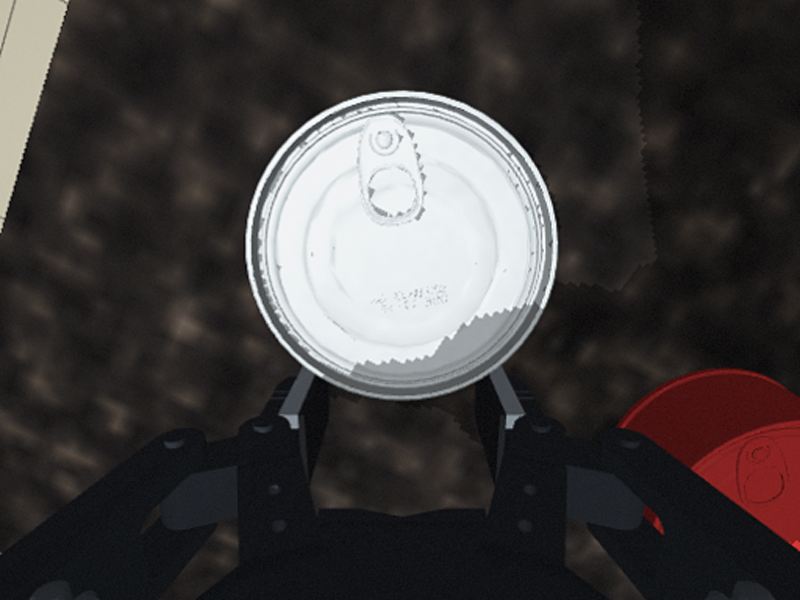

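The picture shows the tin seated squarely between both fingertips at (402,245), centre offset 46 mm as planned. Now I push on through the gap.

Run:
```python
from path import *
y=-.33
for y1 in(-.15,-.031,.0855,.2):
    F=push(y,y1); y=y1; c,s=tin_at(); d=c[0]-[f(y),y]
    st=readout.sense(); print(y,"F",round(F,2),"err",d.round(4),"r",c[1].round(4),"force",st["contact_force"].round(2),"t",st["clock"])
    if np.linalg.norm(d)>.006: break
np.save("pics/w5.npy",s,allow_pickle=True); save(s,"w5")
```

```text
-0.15 F 1.6 err [ 0.0007 -0.0003] r 0.0427 force [ 0.19 -0.27  0.6 ] t 14.475
-0.031 F 1.31 err [-0.0002 -0.0021] r 0.0446 force [ 0.39 -0.19  0.04] t 17.5167
0.0855 F 1.08 err [ 0.0006 -0.0028] r 0.0446 force [0.15 0.08 0.84] t 20.5417
0.2 F 1.14 err [ 0.0007 -0.0034] r 0.0448 force [-0.49 -0.01 -0.31] t 23.2917
```

View pics/w5.png

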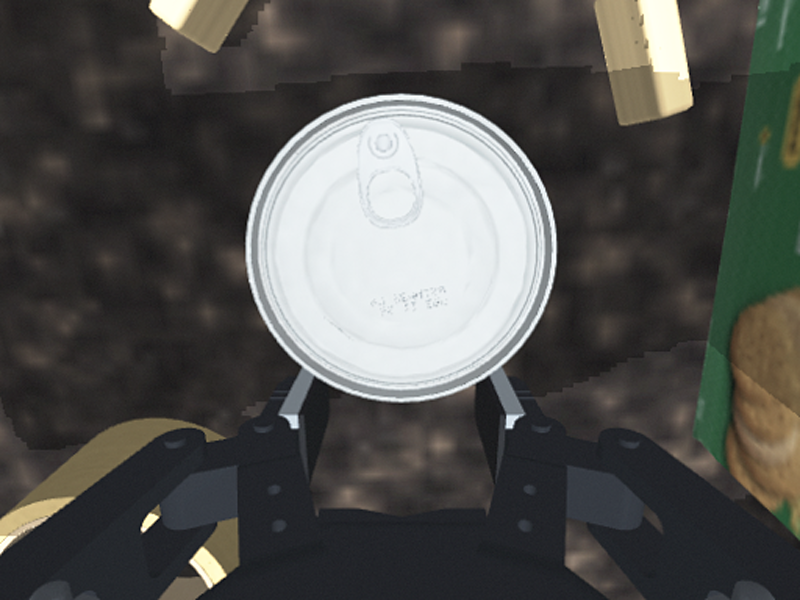

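The tin is still seated at (402,248); the berth's tips are ahead at (190,45) and (655,110), and the tin is centred between them. I enter slowly, watching the forces.

```bash
cat >> path.py <<'E'
A=np.radians(11.5); U=np.array([np.sin(A),np.cos(A),0]); V=np.array([np.cos(A),-np.sin(A),0]); O=np.array([.551,.285,0])
def bpose(b): return O+[0,0,Z]+(b-OFF)*U,[180,0,90-11.5]
def force(n=12):
    a=[]
    for _ in range(n): robot.dwell(.02); a.append(readout.sense()["contact_force"])
    a=np.mean(a,0); return -a@U,-a@V,a[2]
E
python3 - <<'E'
from path import *
y=.2
for y1 in(.225,.245,.265,.28):
    F=push(y,y1,.04); y=y1; print(y,round(F,2),np.round(force(6),2),readout.sense()["clock"])
    if F>8: break
else:
    for b in(.002,.008,.012,.015):
        robot.movel(*bpose(b),feed=.02); print(b,np.round(force(6),2))
c,s=tin_at(); q=np.r_[c[0],0]-O; print("tin berth",q@U,q@V,c[1]); np.save("pics/w6.npy",s,allow_pickle=True); save(s,"w6"); print(readout.sense()["clock"])
E
```

```text
0.225 1.58 [0.59 0.31 0.32] 24.1917
0.245 0.85 [-0.3  -0.02 -0.08] 24.9583
0.265 1.05 [-0.05 -0.24  0.4 ] 25.725
0.28 0.35 [0.04 0.08 0.27] 26.3583
0.002 [ 0.75 -0.2  -0.08]
0.008 [ 0.38  0.02 -0.13]
0.012 [ 0.82  0.13 -0.44]
0.015 [ 0.83 -0.08  0.1 ]
tin berth 0.014748593905727187 0.0008349558115815494 0.04269009941434131
28.425
```

View pics/w6.png

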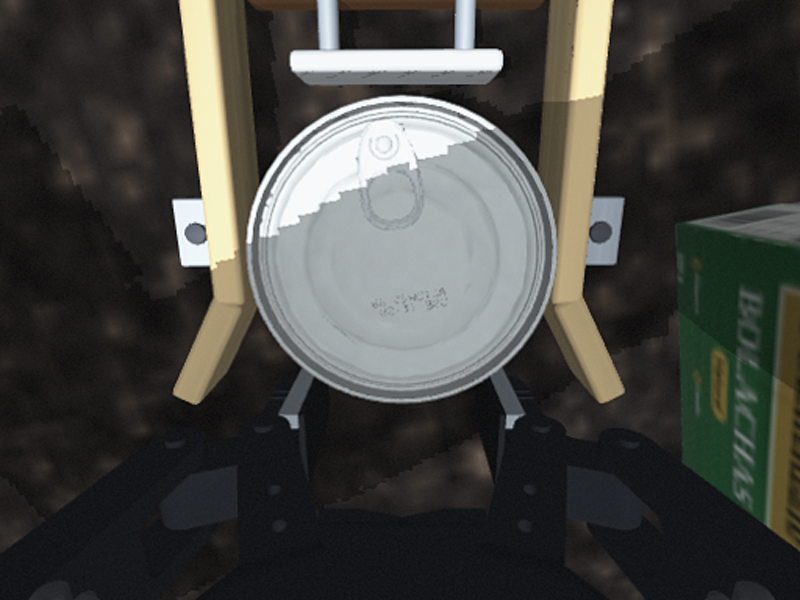

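The picture shows the tin centred in the berth at (402,250), with the pad's face ahead at row ~72 and even gaps at both rails. Now I press in 1 mm steps and read the force.

Run:
```python
from path import *
s=np.load("pics/w6.npy",allow_pickle=True).item()
q=plane(s,np.array([[291,73],[503,73],[400,82]])*.64,.022)-O; print("pad face berth x",(q@U).round(4),"v",(q@V).round(4))
D=[]
b=.015
while b<.042:
    b+=.001; robot.movel(*bpose(b),feed=.01); F=force(8); D.append((b,F[0])); e=readout.sense()["eef_pos"]
    print(round(b,3),np.round(F,2),round((e-O)@U+OFF,4))
    if F[0]>7: break
print(readout.sense()["clock"])
```

```text
pad face berth x [0.0661 0.0661 0.0637] v [-0.0306  0.0298  0.0005]
0.016 [1.46 0.08 0.15] 0.0159
0.017 [ 1.51  0.02 -0.05] 0.017
0.018 [1.48 0.19 0.14] 0.0181
0.019 [ 1.73  0.2  -0.21] 0.0191
0.02 [1.59 0.11 0.1 ] 0.0201
0.021 [ 1.41 -0.05  0.07] 0.0211
0.022 [ 1.38  0.17 -0.19] 0.0221
0.023 [ 1.18 -0.01 -0.32] 0.0231
0.024 [ 1.86 -0.21  0.54] 0.0239
0.025 [ 3.41 -0.15  0.88] 0.0247
0.026 [4.76 0.37 1.18] 0.0256
0.027 [ 5.53 -0.2   1.8 ] 0.0263
0.028 [ 6.48 -0.26  2.48] 0.0269
0.029 [ 7.63 -0.07  2.75] 0.0274
33.7917
```

Run:
```python
from path import *
b=.029
while b<.036:
    b+=.001; robot.movel(*bpose(b),feed=.01); F=force(8)
    print(round(b,4),np.round(F,2),(readout.sense()["eef_pos"]-O).round(4),round((readout.sense()["eef_pos"]-O)@U+OFF,4))
    if F[0]>9.9: break
robot.dwell(1.2); print("hold",np.round(force(8),2),((readout.sense()["eef_pos"]-O)@U+OFF).round(4))
c,s=tin_at(); q=np.r_[c[0],0]-O; print("tin",q@U,q@V); 
for k in range(12):
    b-=.001; robot.movel(*bpose(b),feed=.006)
print("rel",np.round(force(8),2))
robot.movel(*bpose(b-.02),feed=.02); c,s=tin_at(); q=np.r_[c[0],0]-O; print("tin",q@U,q@V,c[1],readout.sense()["clock"]); np.save("pics/w7.npy",s,allow_pickle=True); save(s,"w7")
```

```text
0.03 [ 8.84 -0.06  3.17] [-0.0037 -0.0176  0.0199] 0.028
0.031 [10.06  0.21  3.5 ] [-0.0036 -0.0171  0.0199] 0.0286
hold [ 9.96 -0.57  3.56] 0.0285
tin 0.027716442356781147 0.0007931606455600726
rel [-0.12 -0.1  -0.15]
tin 0.023861798172338303 0.0009326616018747657 0.042521756146616574 41.075
```

View pics/w7.png

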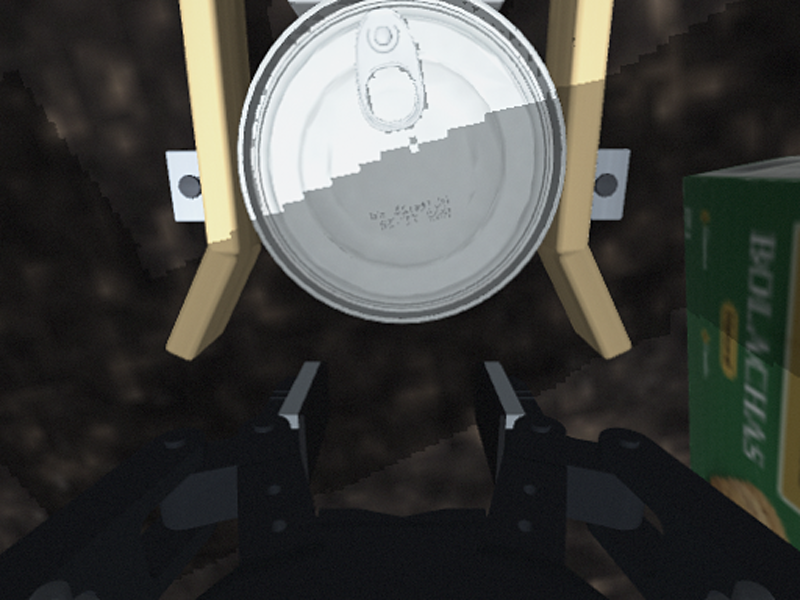

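The tin stands against the pad with the fingers clear. By tool travel the press may have reached only about 40–45 % of the pad's range, so I'll press once more slightly deeper, to about 11.5 N including friction, then let go again.

Run:
```python
from path import *
robot.movel(*bpose(.021),feed=.03); print("free",np.round(force(8),2))
robot.movel(*bpose(.029),feed=.01)
b=.029
while b<.036:
    b+=.001; robot.movel(*bpose(b),feed=.01); F=force(8)
    print(round(b,4),np.round(F,2),round((readout.sense()["eef_pos"]-O)@U+OFF,4))
    if F[0]>11.2: break
robot.dwell(1.2); print("hold",np.round(force(8),2),((readout.sense()["eef_pos"]-O)@U+OFF).round(4))
c,s=tin_at(); q=np.r_[c[0],0]-O; print("tin",q@U,q@V)
robot.movel(*bpose(.019),feed=.006)
print("rel",np.round(force(8),2),((readout.sense()["eef_pos"]-O)@U+OFF).round(4))
robot.movel(*bpose(-.02),feed=.04); robot.movel(bpose(-.02)[0]+[0,0,.13],feed=.1); robot.dwell(.3)
c,s=tin_at(); q=np.r_[c[0],0]-O; print("tin",q@U,q@V,c[1]); save(s,"w8")
st=readout.sense(); print(st["clock"],st["contact_force"])
```

```text
free [0.08 0.3  0.12]
0.03 [ 8.   -0.6   3.18] 0.0272
0.031 [ 9.4  -0.45  3.87] 0.0277
0.032 [ 9.96 -0.46  4.64] 0.0283
0.033 [11.04 -0.63  4.89] 0.0289
0.034 [11.86 -0.61  5.59] 0.0294
hold [12.03 -0.24  5.34] 0.0294
tin 0.028562091703729846 0.000902343368671784
rel [ 0.12 -0.15 -0.02] 0.019
tin 0.018298771981423084 0.0004000168690718544 0.03945283453422944
52.05 [-0.31428117  0.41648013 -0.02637519]
```

View pics/w8.png

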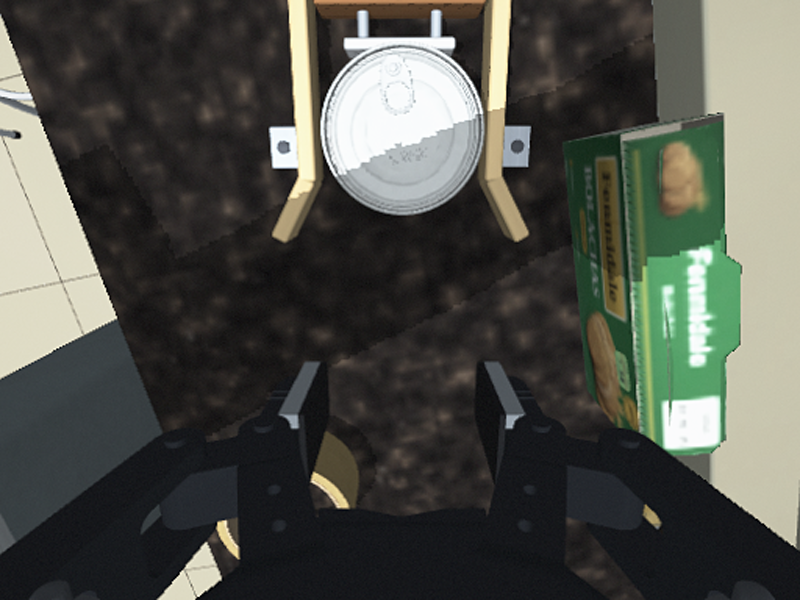

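The picture shows the tin in the berth at (402,128), its front edge against the pad at row ~48, with the gripper clear of everything.

```bash
python3 -c "
from station import robot
print(robot.finish_job())"
```

```text
the job is handed in; nothing more can be done
None
```

Job handed in at about 52 s of robot time: the tin was pushed between tape and glass into the berth, pressed on the pad twice (held at about 10 N, then 12 N, roughly half its travel by force and nearer 40–50 % by position) and left standing against it; I did not re-check the mug or spice jar.

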